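# Find the soft shock mount and flag it

## Robot

A 6-joint arm with a two-finger parallel gripper is mounted at the origin on a cart in front of the work surface, level with it; the furniture and walls round the work are solid. World frame = base frame: x ahead of the robot, y to its left, z up, the work surface at z = 0. Lengths are in m, angles in rad, forces in N, time in s.
With the tool pointing down it reaches from about 0.275 to 0.825 m from the base axis. Payload 4.9 kg.
Tool frame: the origin (TCP) lies midway between the tips of the shut fingers; the grasp point (between the pads) lies 19 mm behind it (manip.tcp_to_grasp is the z of the grasp point in the tool frame, in m); z points along the fingers, y is the direction in which the jaws open and shut (so a half turn about z gives the same grasp; the last joint's range is limited). The gripper opens to 85 mm and grips with 20 to 120 N. Pads are 22 mm wide; open, the fingers measure 114 mm over their backs; the gripper's body (76 mm by 85 mm) begins 54 mm behind the grasp point. The pads swing forward as they close: fully open they stand 13 mm farther back than shut.
Start: joints at [0.981, 0.326, -0.193, 1.052, 0, 1.437], TCP at [0.242, 0.494, 0.231] pointing down, gripper open.
Joint ranges: [-2.65, 2.65], [-0.97, 1.79], [-1.3, 1.35], [-1.93, 2.1], [-1.47, 1.37], [-3.14, 3.14]. Speed limits (rad/s): [2.57, 2.57, 3.14, 3.14, 3.14, 3.14].

## Interface

Orientations are given as a rotation vector (axis times angle).
In Python, from rig import readout, get_image, camera_info, close_job, manip gives the robot as it stands.
- The arm moves only by the tool carry_out, never from a script. Its argument "rows" is a list of rows, each an object of numbers: "tx", "ty", "tz": the shift along the tool's x, y, z in m; "wx", "wy", "wz": the turn, a rotation vector about the tool's x, y, z in rad; "gripper": the closure, from 0 (fully open) to 1 (shut). A call has 1 to 10 rows; each row shifts and turns the commanded pose from where the row before left it, along the tool's axes as they then stand; what a row does not reach is not made up. A row lasts 1/8 s, in which the tool goes at most 62.5 mm and 10.7 degrees, less where a joint would pass 70% of its speed; a pose out of reach is approached as far as the arm can. A call with a gripper value outside its range is refused whole. The fingers move at their own pace and stop on an object; "newtons" is the grip in N (left out, the last holds). Time passes only in rows, so rows that do not move let the fingers close. It gives the time, the measured TCP pose, the force and the opening at its end, in the units of the state.
- readout.get_obs(): the state, without advancing time (a new reading comes with each control period).
- get_image(name): name is "scene" or "top" or "wrist"; returns the picture (400x640x3 uint8, red, green, blue); there is no depth.
- camera_info(name): a dict with "mtx" (3x3 intrinsics, pixels), "R" (3x3) and "t" (3): a world point X has camera coordinates R X + t. Camera axes: x right, y down, z forward; pixel columns grow to the right and rows downward; lengths in m; the calibration is good to about 2 mm. A picture is of the moment at which its call begins: read the wrist's pose just before it. camera_info takes no time and is no camera call; for the wrist camera it gives the pose at the moment of the call.
- close_job(): hands the job in, once; it reports no verdict.
The state is a dict: "clock": time; "q": joint angles; "joint_vel": joint speeds; "joint_efforts": joint torques, N m; "tcp_pos": TCP position; "tool_rot": TCP orientation; "force": force on the tool from outside, world axes, zero at the start; "moment": the same for the moment, N m; "grip_width": finger opening in m.
Only numpy, scipy, OpenCV 4.12 (cv2) and the standard library are available. Lean on these libraries where they do the work, as an engineer would, in place of code of your own. Each camera call takes 0.05 s, during which the arm holds its last target. There are 200 camera calls.

## Task

Three spring-mounted shock mounts from the centrifuge stand on the bench, and one spring has gone soft. With the fingertips press down the black rubber pad of each mount in turn, first the left one, then the middle, then the right as the robot sees them, to feel which is clearly the softest; then push the orange tag on that same mount all the way down and move clear. Leave the other two tags up, lift nothing, and leave the vials, the bottle and the dish where they stand.

Things in the scene. Friction and masses are not known exactly. Their poses are not given: they have to be found in the camera images.
- mount_a: one of three outwardly identical mounts, bolted down: aluminium base 136 x 70 x 10 mm; above it a grey plate 112 x 52 mm on two springs carries a black round pad and an orange tag. Origin: centre of the base's underside; own -x points to the pad (towards the robot, within 0.35 rad), +x to the tag. They stand left, middle and right; which of a, b, c stands where changes
- pad_a_top (a point): centre of the flat top of the rubber pad of mount_a (44 mm across, top 62 mm above the table at rest, 50 mm at the stop, 33 mm to -x of the mount's origin); moves with the pad
- tag_a_top (a point): centre of the top of the orange T-shaped tag of mount_a (cap 18 mm in the mount's x, 30 mm in y; 37 mm to +x of the mount's origin). Top 88 to 90 mm above the table at the start; tag fully down 76 mm with the plate at rest, 64 mm with the plate at its stop too. Rides on the sprung plate
- pad_a (a joint): travel of the sprung plate and pad of mount_a in m: 0 at rest, 0.012 at the lower stop; linear springs bring it back. One of the three mounts is less than half as stiff as either of the others: to the stop takes about 5 N on that one, about 18 to 21 N on the others
- tag_a (a joint): travel of the orange tag of mount_a down into its plate in m: 0 to 0.002 at the start (up), 0.014 at the lower stop; friction of about 3 N holds it where it is left. A push on it first sinks the sprung plate until 3 N is reached (about 7.5 mm on the soft mount, 2 mm on the others), then the tag slides
- mount_b: one of three outwardly identical mounts, bolted down: aluminium base 136 x 70 x 10 mm; above it a grey plate 112 x 52 mm on two springs carries a black round pad and an orange tag. Origin: centre of the base's underside; own -x points to the pad (towards the robot, within 0.35 rad), +x to the tag. They stand left, middle and right; which of a, b, c stands where changes
- pad_b_top (a point): centre of the flat top of the rubber pad of mount_b (44 mm across, top 62 mm above the table at rest, 50 mm at the stop, 33 mm to -x of the mount's origin); moves with the pad
- tag_b_top (a point): centre of the top of the orange T-shaped tag of mount_b (cap 18 mm in the mount's x, 30 mm in y; 37 mm to +x of the mount's origin). Top 88 to 90 mm above the table at the start; tag fully down 76 mm with the plate at rest, 64 mm with the plate at its stop too. Rides on the sprung plate
- pad_b (a joint): travel of the sprung plate and pad of mount_b in m: 0 at rest, 0.012 at the lower stop; linear springs bring it back. One of the three mounts is less than half as stiff as either of the others: to the stop takes about 5 N on that one, about 18 to 21 N on the others
- tag_b (a joint): travel of the orange tag of mount_b down into its plate in m: 0 to 0.002 at the start (up), 0.014 at the lower stop; friction of about 3 N holds it where it is left. A push on it first sinks the sprung plate until 3 N is reached (about 7.5 mm on the soft mount, 2 mm on the others), then the tag slides
- mount_c: one of three outwardly identical mounts, bolted down: aluminium base 136 x 70 x 10 mm; above it a grey plate 112 x 52 mm on two springs carries a black round pad and an orange tag. Origin: centre of the base's underside; own -x points to the pad (towards the robot, within 0.35 rad), +x to the tag. They stand left, middle and right; which of a, b, c stands where changes
- pad_c_top (a point): centre of the flat top of the rubber pad of mount_c (44 mm across, top 62 mm above the table at rest, 50 mm at the stop, 33 mm to -x of the mount's origin); moves with the pad
- tag_c_top (a point): centre of the top of the orange T-shaped tag of mount_c (cap 18 mm in the mount's x, 30 mm in y; 37 mm to +x of the mount's origin). Top 88 to 90 mm above the table at the start; tag fully down 76 mm with the plate at rest, 64 mm with the plate at its stop too. Rides on the sprung plate
- pad_c (a joint): travel of the sprung plate and pad of mount_c in m: 0 at rest, 0.012 at the lower stop; linear springs bring it back. One of the three mounts is less than half as stiff as either of the others: to the stop takes about 5 N on that one, about 18 to 21 N on the others
- tag_c (a joint): travel of the orange tag of mount_c down into its plate in m: 0 to 0.002 at the start (up), 0.014 at the lower stop; friction of about 3 N holds it where it is left. A push on it first sinks the sprung plate until 3 N is reached (about 7.5 mm on the soft mount, 2 mm on the others), then the tag slides
- vial_1: small glass vial with a black cap, 25 x 25 x 48 mm, loose, standing behind the mounts; origin: centre of its underside. Only in the way, to be left alone
- vial_2: small glass vial with a black cap, 25 x 25 x 48 mm, loose, standing behind the mounts; origin: centre of its underside. Only in the way, to be left alone
- vial_3: small glass vial with a red cap, 25 x 25 x 48 mm, loose, standing behind the mounts; origin: centre of its underside. Only in the way, to be left alone
- reagent_b: small brown bottle with a blue cap, 30 x 30 x 55 mm, loose, standing behind the mounts; origin: centre of its underside. Only in the way, to be left alone
- petri_a: closed flat dish, 90 mm across, 15 mm high, loose, standing behind the mounts; origin: centre of its underside. Only in the way, to be left alone

How it is judged:
By the outcome, as a careful person would: the job done as asked, in the order asked, and still so for the second after the job is handed in, with the robot touching nothing.
It also fails if it takes over 51 s, if anything falls off the work surface, if the arm or the gripper's body presses on something with over 40 N, if the wrist force passes 120 N, or if a joint passes its speed limit or range.

## Working session

There is one attempt and no reset: what is moved stays moved. The work goes in short steps, Python scripts to look and compute and a tool call to move; the robot and the scene stay as the last step left them, time stands still between calls to the robot, and variables do not carry over. Pictures are saved under pics/ and viewed, about 8 in all and at most 12, crops included, and the job is handed in when it is done.

Besides the shell and the picture viewer there is one more tool, called after "Emit:" as name(argument=value, ...), one argument or row to a line, values as JSON. carry_out: Moves the arm, as the interface text tells. Its arguments: {"type":"object","properties":{"rows":{"type":"array"},"newtons":{"type":"number"}},"required":["rows"]}

```bash
mkdir -p pics; ls; python3 - <<'E'
from rig import *
import cv2,numpy as np
o=readout.get_obs();print({k:np.round(v,3) for k,v in o.items()})
for n in("top","scene"):
    im=get_image(n);cv2.imwrite(f"pics/{n}0.png",im[:,:,::-1]);c=camera_info(n);print(n,np.round(c["mtx"],1).tolist(),np.round(c["R"],3).tolist(),np.round(c["t"],3))
E
```

```text
pics
{'clock': np.float64(0.0), 'q': array([ 0.981,  0.327, -0.194,  1.052, -0.   ,  1.437]), 'joint_vel': array([-0.001, -0.001, -0.001, -0.   ,  0.   ,  0.001]), 'joint_efforts': array([-1.0000e-03, -4.4340e+01,  2.6244e+01,  1.6000e-02, -0.0000e+00,
       -0.0000e+00]), 'tcp_pos': array([0.242, 0.493, 0.231]), 'tool_rot': array([-7.10e-01, -3.06e+00,  2.00e-03]), 'force': array([ 0.518, -0.2  , -0.643]), 'moment': array([ 0.043, -0.013, -0.043]), 'grip_width': np.float64(0.086)}
top [[502.3, 0.0, 326.4], [0.0, 502.3, 194.0], [0.0, 0.0, 1.0]] [[-0.006, -1.0, -0.01], [-0.998, 0.007, -0.065], [0.065, 0.009, -0.998]] [0.011 0.598 1.399]
scene [[416.4, 0.0, 321.4], [0.0, 416.4, 198.0], [0.0, 0.0, 1.0]] [[-0.556, -0.831, 0.016], [-0.445, 0.281, -0.851], [0.702, -0.48, -0.526]] [0.347 0.34  0.535]
```

View pics/top0.png

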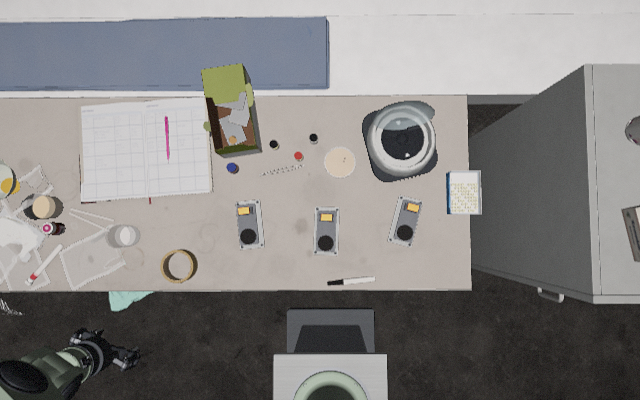

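The top view shows the three mounts: pads near (249,236), (325,243) and (403,233), orange tags near (243,210), (327,214) and (411,208). The arm isn't in the way.

```bash
cat > h.py <<'E'
import cv2,numpy as np
def ray(c,u,v,z):
    R,t=np.array(c["R"]),np.array(c["t"]);d=R.T@np.linalg.solve(c["mtx"],[u,v,1.]);o=-R.T@t
    return o+d*(z-o[2])/d[2]
def blobs(m,a,b):
    n,_,s,c=cv2.connectedComponentsWithStats(m.astype(np.uint8));return [(c[i],s[i][4]) for i in range(1,n) if a<s[i][4]<b]
E
python3 - <<'E'
from h import *
from rig import camera_info,manip
print([x for x in dir(manip) if x[0]!='_'])
im=cv2.imread("pics/top0.png");c=camera_info("top");hsv=cv2.cvtColor(im,cv2.COLOR_BGR2HSV)
roi=np.zeros(im.shape[:2],bool);roi[195:255,230:425]=1
H,S,V=cv2.split(hsv)
for nm,m,z in(("tag",roi&(H>10)&(H<30)&(S>130)&(V>100),.089),("pad",roi&(V<60),.062)):
    for p,a in sorted(blobs(m,40,600),key=lambda x:x[0][0]): print(nm,p.round(1),a,ray(c,*p,z).round(4))
E
```

```text
['PlanningError', 'tcp_to_grasp']
pad [247.8 236. ] 182 [0.4821 0.2223 0.062 ]
pad [325.1 242.7] 173 [0.4628 0.0115 0.062 ]
pad [404.4 232.2] 181 [ 0.4898 -0.2045  0.062 ]
```

View pics/scene0.png

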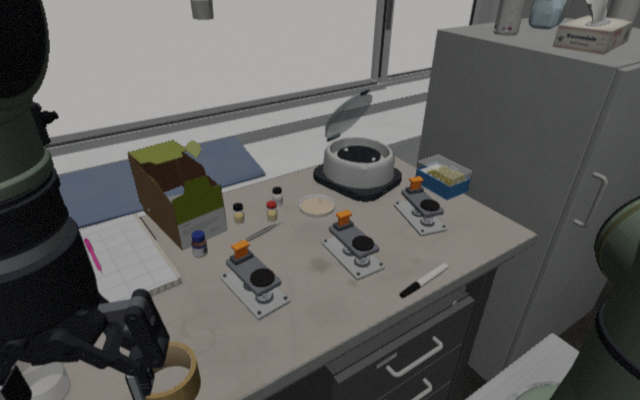

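```bash
python3 - <<'E'
from h import *
from rig import camera_info,readout
im=cv2.imread("pics/top0.png");c=camera_info("top");H,S,V=cv2.split(cv2.cvtColor(im,cv2.COLOR_BGR2HSV))
roi=np.zeros(im.shape[:2],bool);roi[195:222,230:425]=1
for p,a in sorted(blobs(roi&(H>8)&(H<30)&(S>110),15,600),key=lambda x:x[0][0]): print(p.round(1),a,ray(c,*p,.089).round(4))
from scipy.spatial.transform import Rotation as Ro
print(Ro.from_rotvec(readout.get_obs()["tool_rot"]).as_matrix().round(3))
E
```

```text
[243.1 210.4] 74 [0.5511 0.2307 0.089 ]
[326.  216.9] 73 [0.5323 0.0084 0.089 ]
[412.5 207.3] 79 [ 0.5566 -0.2233  0.089 ]
[[-0.898  0.44  -0.001]
 [ 0.44   0.898 -0.001]
 [ 0.    -0.002 -1.   ]]
```

Emit:
carry_out(
  rows=[
    {"wz": -0.152,"gripper": 1},
    {"wz": -0.152,"gripper": 1},
    {"wz": -0.152,"gripper": 1},
  ],
  newtons=40,
)

```text
$.rows[0]: bad value
```

Emit:
carry_out(
  rows=[
    {"tx": 0,"ty": 0,"tz": 0,"wx": 0,"wy": 0,"wz": -0.152,"gripper": 1},
    {"tx": 0,"ty": 0,"tz": 0,"wx": 0,"wy": 0,"wz": -0.152,"gripper": 1},
    {"tx": 0,"ty": 0,"tz": 0,"wx": 0,"wy": 0,"wz": -0.152,"gripper": 1},
  ],
  newtons=40,
)

```text
clock: 0.48
tcp_pos: [0.2419, 0.4936, 0.2308]
tool_rot: [0.008, -3.141, 0.001]
force: [-0.0, -0.2, -0.3]
grip_width: 0.0318
```

Emit:
carry_out(
  rows=[
    {"tx": -0.03,"ty": -0.034,"tz": 0,"wx": 0,"wy": 0,"wz": 0,"gripper": 1},
    {"tx": -0.03,"ty": -0.034,"tz": 0,"wx": 0,"wy": 0,"wz": 0,"gripper": 1},
    {"tx": -0.03,"ty": -0.034,"tz": 0,"wx": 0,"wy": 0,"wz": 0,"gripper": 1},
    {"tx": -0.03,"ty": -0.034,"tz": 0,"wx": 0,"wy": 0,"wz": 0,"gripper": 1},
    {"tx": -0.03,"ty": -0.034,"tz": 0.03,"wx": 0,"wy": 0,"wz": 0,"gripper": 1},
    {"tx": -0.03,"ty": -0.034,"tz": 0.03,"wx": 0,"wy": 0,"wz": 0,"gripper": 1},
    {"tx": -0.03,"ty": -0.034,"tz": 0.03,"wx": 0,"wy": 0,"wz": 0,"gripper": 1},
    {"tx": -0.03,"ty": -0.033,"tz": 0.03,"wx": 0,"wy": 0,"wz": 0,"gripper": 1},
    {"tx": 0,"ty": 0,"tz": 0.02,"wx": 0,"wy": 0,"wz": 0,"gripper": 1},
    {"tx": 0,"ty": 0,"tz": 0,"wx": 0,"wy": 0,"wz": 0,"gripper": 1},
  ],
)

```text
clock: 1.72
tcp_pos: [0.4806, 0.2219, 0.0895]
tool_rot: [-0.002, -3.137, 0.002]
force: [-0.3, -0.8, -0.4]
grip_width: -0.0001
```

```bash
python3 - <<'E'
from rig import *
import cv2,numpy as np
o=readout.get_obs();print(o["clock"],o["tcp_pos"].round(4),o["force"].round(2),o["grip_width"])
a=get_image("scene")[200:330,180:360];b=get_image("wrist")
a=cv2.resize(a,None,fx=2.2,fy=2.2);p=np.zeros((400+a.shape[0]-100,640,3),np.uint8)
b=cv2.resize(b,(480,300));p=np.zeros((590,480,3),np.uint8);p[:286,:396]=a;p[290:]=b
cv2.imwrite("pics/l.png",p[:,:,::-1])
E
```

```text
1.725 [0.4806 0.2219 0.0895] [-0.29 -0.78 -0.37] -0.0001345535321423838
```

View pics/l.png

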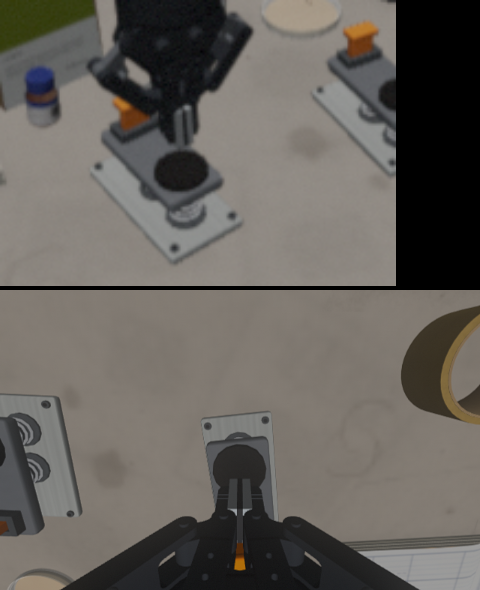

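The shut fingertips hang just above the left pad; the orange tag is clear behind them. Pressing down to about 8 mm of travel.

Emit:
carry_out(
  rows=[
    {"tx": 0,"ty": 0,"tz": 0.02,"wx": 0,"wy": 0,"wz": 0,"gripper": 1},
    {"tx": 0,"ty": 0,"tz": 0.006,"wx": 0,"wy": 0,"wz": 0,"gripper": 1},
    {"tx": 0,"ty": 0,"tz": 0.005,"wx": 0,"wy": 0,"wz": 0,"gripper": 1},
    {"tx": 0,"ty": 0,"tz": 0.004,"wx": 0,"wy": 0,"wz": 0,"gripper": 1},
    {"tx": 0,"ty": 0,"tz": 0,"wx": 0,"wy": 0,"wz": 0,"gripper": 1},
    {"tx": 0,"ty": 0,"tz": 0,"wx": 0,"wy": 0,"wz": 0,"gripper": 1},
  ],
)

```text
clock: 2.58
tcp_pos: [0.4823, 0.2234, 0.0575]
tool_rot: [-0.001, 3.141, 0.002]
force: [-2.9, 0.4, 7.5]
grip_width: 0.0001
```

Emit:
carry_out(
  rows=[
    {"tx": 0,"ty": 0,"tz": 0.005,"wx": 0,"wy": 0,"wz": 0,"gripper": 1},
    {"tx": 0,"ty": 0,"tz": 0,"wx": 0,"wy": 0,"wz": 0,"gripper": 1},
    {"tx": 0,"ty": 0,"tz": 0,"wx": 0,"wy": 0,"wz": 0,"gripper": 1},
  ],
)

```text
clock: 2.95
tcp_pos: [0.4823, 0.2235, 0.0532]
tool_rot: [-0.001, 3.141, 0.002]
force: [-4.3, -1.1, 15.4]
grip_width: -0.0002
```

Left: 15.4 N at 8.8 mm, so stiff. On to the middle one.

Emit:
carry_out(
  rows=[
    {"tx": 0,"ty": 0,"tz": -0.03,"wx": 0,"wy": 0,"wz": 0,"gripper": 1},
    {"tx": 0,"ty": 0,"tz": -0.03,"wx": 0,"wy": 0,"wz": 0,"gripper": 1},
    {"tx": 0.005,"ty": -0.053,"tz": 0,"wx": 0,"wy": 0,"wz": 0,"gripper": 1},
    {"tx": 0.005,"ty": -0.053,"tz": 0,"wx": 0,"wy": 0,"wz": 0,"gripper": 1},
    {"tx": 0.005,"ty": -0.053,"tz": 0,"wx": 0,"wy": 0,"wz": 0,"gripper": 1},
    {"tx": 0.005,"ty": -0.053,"tz": 0,"wx": 0,"wy": 0,"wz": 0,"gripper": 1},
    {"tx": 0,"ty": 0,"tz": 0,"wx": 0,"wy": 0,"wz": 0,"gripper": 1},
    {"tx": 0,"ty": 0,"tz": 0.03,"wx": 0,"wy": 0,"wz": 0,"gripper": 1},
    {"tx": 0,"ty": 0,"tz": 0.01,"wx": 0,"wy": 0,"wz": 0,"gripper": 1},
    {"tx": 0,"ty": 0,"tz": 0,"wx": 0,"wy": 0,"wz": 0,"gripper": 1},
  ],
)

```text
clock: 4.2
tcp_pos: [0.4616, 0.0117, 0.0709]
tool_rot: [0.002, -3.14, -0.001]
force: [0.4, -0.3, -0.3]
grip_width: -0.0003
```

Emit:
carry_out(
  rows=[
    {"tx": 0,"ty": 0,"tz": 0.008,"wx": 0,"wy": 0,"wz": 0,"gripper": 1},
    {"tx": 0,"ty": 0,"tz": 0.005,"wx": 0,"wy": 0,"wz": 0,"gripper": 1},
    {"tx": 0,"ty": 0,"tz": 0.004,"wx": 0,"wy": 0,"wz": 0,"gripper": 1},
    {"tx": 0,"ty": 0,"tz": 0,"wx": 0,"wy": 0,"wz": 0,"gripper": 1},
    {"tx": 0,"ty": 0,"tz": 0,"wx": 0,"wy": 0,"wz": 0,"gripper": 1},
  ],
)

```text
clock: 4.82
tcp_pos: [0.4628, 0.0111, 0.0546]
tool_rot: [-0.0, 3.14, 0.001]
force: [1.7, 2.8, 3.8]
grip_width: -0.0
```

Emit:
carry_out(
  rows=[
    {"tx": 0,"ty": 0,"tz": 0.003,"wx": 0,"wy": 0,"wz": 0,"gripper": 1},
    {"tx": 0,"ty": 0,"tz": 0,"wx": 0,"wy": 0,"wz": 0,"gripper": 1},
    {"tx": 0,"ty": 0,"tz": 0,"wx": 0,"wy": 0,"wz": 0,"gripper": 1},
  ],
)

```text
clock: 5.2
tcp_pos: [0.4627, 0.0111, 0.0515]
tool_rot: [-0.0, 3.141, 0.001]
force: [2.0, 4.1, 3.9]
grip_width: -0.0
```

Emit:
carry_out(
  rows=[
    {"tx": 0,"ty": 0,"tz": -0.03,"wx": 0,"wy": 0,"wz": 0,"gripper": 1},
    {"tx": 0,"ty": 0,"tz": -0.03,"wx": 0,"wy": 0,"wz": 0,"gripper": 1},
    {"tx": -0.007,"ty": -0.054,"tz": 0,"wx": 0,"wy": 0,"wz": 0,"gripper": 1},
    {"tx": -0.007,"ty": -0.054,"tz": 0,"wx": 0,"wy": 0,"wz": 0,"gripper": 1},
    {"tx": -0.007,"ty": -0.054,"tz": 0,"wx": 0,"wy": 0,"wz": 0,"gripper": 1},
    {"tx": -0.007,"ty": -0.054,"tz": 0,"wx": 0,"wy": 0,"wz": 0,"gripper": 1},
    {"tx": 0,"ty": 0,"tz": 0,"wx": 0,"wy": 0,"wz": 0,"gripper": 1},
    {"tx": 0,"ty": 0,"tz": 0.03,"wx": 0,"wy": 0,"wz": 0,"gripper": 1},
    {"tx": 0,"ty": 0,"tz": 0.01,"wx": 0,"wy": 0,"wz": 0,"gripper": 1},
    {"tx": 0,"ty": 0,"tz": 0,"wx": 0,"wy": 0,"wz": 0,"gripper": 1},
  ],
)

```text
clock: 6.45
tcp_pos: [0.4889, -0.2038, 0.0704]
tool_rot: [0.002, -3.139, -0.002]
force: [0.8, -0.3, 0.4]
grip_width: -0.0
```

Emit:
carry_out(
  rows=[
    {"tx": 0,"ty": 0,"tz": 0.008,"wx": 0,"wy": 0,"wz": 0,"gripper": 1},
    {"tx": 0,"ty": 0,"tz": 0.005,"wx": 0,"wy": 0,"wz": 0,"gripper": 1},
    {"tx": 0,"ty": 0,"tz": 0.004,"wx": 0,"wy": 0,"wz": 0,"gripper": 1},
    {"tx": 0,"ty": 0,"tz": 0,"wx": 0,"wy": 0,"wz": 0,"gripper": 1},
    {"tx": 0,"ty": 0,"tz": 0.005,"wx": 0,"wy": 0,"wz": 0,"gripper": 1},
    {"tx": 0,"ty": 0,"tz": 0,"wx": 0,"wy": 0,"wz": 0,"gripper": 1},
    {"tx": 0,"ty": 0,"tz": 0,"wx": 0,"wy": 0,"wz": 0,"gripper": 1},
  ],
)

```text
clock: 7.32
tcp_pos: [0.4908, -0.2051, 0.0512]
tool_rot: [-0.001, 3.14, -0.001]
force: [-2.9, 2.8, 15.8]
grip_width: -0.0003
```

Right: 15.8 N at 10.8 mm (stiff). Middle: 3.9 N at 10.5 mm, clearly the soft one. Next, go above the middle tag.

Emit:
carry_out(
  rows=[
    {"tx": 0,"ty": 0,"tz": -0.04,"wx": 0,"wy": 0,"wz": 0,"gripper": 1},
    {"tx": 0,"ty": 0,"tz": -0.04,"wx": 0,"wy": 0,"wz": 0,"gripper": 1},
    {"tx": -0.011,"ty": 0.053,"tz": 0,"wx": 0,"wy": 0,"wz": 0,"gripper": 1},
    {"tx": -0.011,"ty": 0.053,"tz": 0,"wx": 0,"wy": 0,"wz": 0,"gripper": 1},
    {"tx": -0.011,"ty": 0.053,"tz": 0,"wx": 0,"wy": 0,"wz": 0,"gripper": 1},
    {"tx": -0.011,"ty": 0.053,"tz": 0,"wx": 0,"wy": 0,"wz": 0,"gripper": 1},
    {"tx": 0,"ty": 0,"tz": 0.02,"wx": 0,"wy": 0,"wz": 0,"gripper": 1},
    {"tx": 0,"ty": 0,"tz": 0,"wx": 0,"wy": 0,"wz": 0,"gripper": 1},
    {"tx": 0,"ty": 0,"tz": 0,"wx": 0,"wy": 0,"wz": 0,"gripper": 1},
  ],
)

```text
clock: 8.45
tcp_pos: [0.5343, 0.0064, 0.1096]
tool_rot: [0.001, 3.142, -0.0]
force: [-0.0, -1.4, 0.2]
grip_width: 0.0001
```

```bash
python3 - <<'E'
from rig import *
import cv2,numpy as np
o=readout.get_obs();print(o["clock"],o["tcp_pos"].round(4),o["force"].round(2))
a=get_image("scene")[160:290,280:460];c=camera_info("wrist");b=get_image("wrist")
for X in([*o["tcp_pos"]],[.5323,.0084,.089]):
    x=c["mtx"]@(c["R"]@np.array(X)+c["t"]);print((x[:2]/x[2]*.75).round(0)+[0,290])
p=np.zeros((590,480,3),np.uint8);p[:286,:396]=cv2.resize(a,(396,286));p[290:]=cv2.resize(b,(480,300))
cv2.imwrite("pics/m.png",p[:,:,::-1])
E
```

```text
8.45 [0.5343 0.0064 0.1096] [-0.   -1.38  0.22]
[239. 489.]
[242. 473.]
```

View pics/m.png

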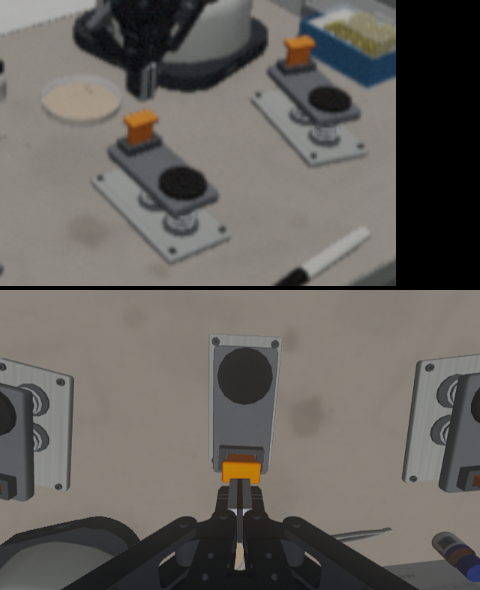

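The wrist view has the tag at (242,472), where the measurement predicts it. The tips are about 2 mm off centre, so I correct that and press in steps.

Emit:
carry_out(
  rows=[
    {"tx": 0.002,"ty": 0.002,"tz": 0.012,"wx": 0,"wy": 0,"wz": 0,"gripper": 1},
    {"tx": 0,"ty": 0,"tz": 0.01,"wx": 0,"wy": 0,"wz": 0,"gripper": 1},
    {"tx": 0,"ty": 0,"tz": 0.006,"wx": 0,"wy": 0,"wz": 0,"gripper": 1},
    {"tx": 0,"ty": 0,"tz": 0.006,"wx": 0,"wy": 0,"wz": 0,"gripper": 1},
    {"tx": 0,"ty": 0,"tz": 0.006,"wx": 0,"wy": 0,"wz": 0,"gripper": 1},
    {"tx": 0,"ty": 0,"tz": 0.004,"wx": 0,"wy": 0,"wz": 0,"gripper": 1},
    {"tx": 0,"ty": 0,"tz": 0,"wx": 0,"wy": 0,"wz": 0,"gripper": 1},
    {"tx": 0,"ty": 0,"tz": 0,"wx": 0,"wy": 0,"wz": 0,"gripper": 1},
  ],
)

```text
clock: 9.55
tcp_pos: [0.5321, 0.0088, 0.0654]
tool_rot: [0.0, -3.141, 0.001]
force: [-1.9, -0.8, 4.8]
grip_width: -0.0
```

Emit:
carry_out(
  rows=[
    {"tx": 0,"ty": 0,"tz": 0.004,"wx": 0,"wy": 0,"wz": 0,"gripper": 1},
    {"tx": 0,"ty": 0,"tz": 0.002,"wx": 0,"wy": 0,"wz": 0,"gripper": 1},
    {"tx": 0,"ty": 0,"tz": 0,"wx": 0,"wy": 0,"wz": 0,"gripper": 1},
    {"tx": 0,"ty": 0,"tz": 0,"wx": 0,"wy": 0,"wz": 0,"gripper": 1},
  ],
)

```text
clock: 10.05
tcp_pos: [0.5331, 0.0088, 0.0633]
tool_rot: [-0.001, 3.138, -0.001]
force: [-10.8, 0.1, 36.3]
grip_width: 0.0003
```

Hard stop reached at z = 63 mm: the tag and the plate are both fully down. Moving up and clear.

Emit:
carry_out(
  rows=[
    {"tx": 0,"ty": 0,"tz": -0.02,"wx": 0,"wy": 0,"wz": 0,"gripper": 1},
    {"tx": 0,"ty": 0,"tz": -0.04,"wx": 0,"wy": 0,"wz": 0,"gripper": 1},
    {"tx": 0,"ty": 0,"tz": -0.05,"wx": 0,"wy": 0,"wz": 0,"gripper": 1},
    {"tx": 0.04,"ty": 0,"tz": -0.04,"wx": 0,"wy": 0,"wz": 0,"gripper": 1},
    {"tx": 0.05,"ty": 0,"tz": 0,"wx": 0,"wy": 0,"wz": 0,"gripper": 1},
    {"tx": 0.05,"ty": 0,"tz": 0,"wx": 0,"wy": 0,"wz": 0,"gripper": 1},
    {"tx": 0,"ty": 0,"tz": 0,"wx": 0,"wy": 0,"wz": 0,"gripper": 1},
    {"tx": 0,"ty": 0,"tz": 0,"wx": 0,"wy": 0,"wz": 0,"gripper": 1},
  ],
)

```text
clock: 11.05
tcp_pos: [0.3932, 0.0089, 0.2097]
tool_rot: [-0.0, 3.139, 0.0]
force: [0.3, -0.2, 0.3]
grip_width: 0.0001
```

```bash
python3 - <<'E'
from rig import *
import cv2,numpy as np
o=readout.get_obs();print(o["clock"],o["tcp_pos"].round(4),o["force"].round(2))
a=get_image("scene")[150:330,180:480];cv2.imwrite("pics/e.png",cv2.resize(a,(800,480))[:,:,::-1])
E
```

```text
11.05 [0.3932 0.0089 0.2097] [ 0.26 -0.16  0.34]
```

View pics/e.png

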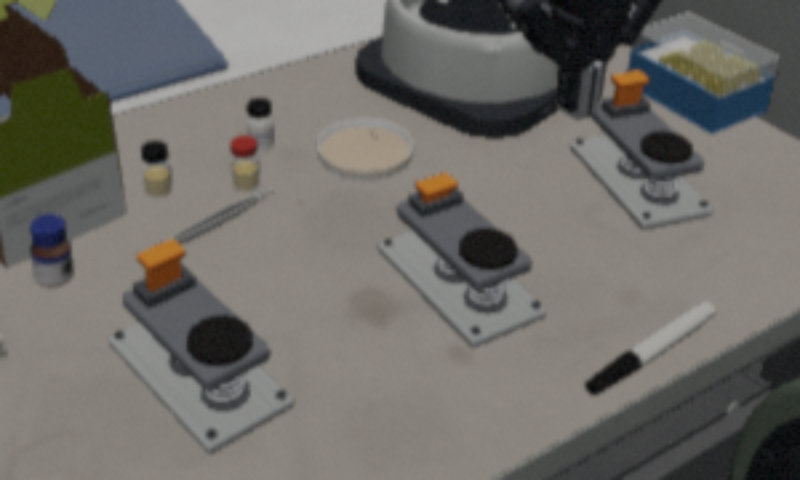

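The middle tag (437,185) is down and its plate has sprung back. The left tag (162,262) and right tag (629,88) are still up, and the vials, bottle and dish haven't moved.

```bash
python3 -c "
from rig import close_job
print(close_job())"
```

```text
the job is handed in; nothing more can be done
None
```

The middle mount is the soft one. I pushed its orange tag all the way down and handed the job in at about 11 s.

| Mount (in the order pressed) | Force | Pad travel |
|---|---|---|
| Left | 15.4 N | 8.8 mm |
| Middle | 3.9 N | 10.5 mm |
| Right | 15.8 N | 10.8 mm |

- **Tag push:** the tag came to a hard stop with the fingertips at 63 mm. The force there was 36 N, firmer than I meant but below the limits.
- **Last checks:** the final picture shows the middle tag down and the other two up. The vials, bottle and dish are where they were, and the gripper is clear with almost no force on it. No check failed or disagreed.
- **Refused call:** my first move call was rejected because its rows left out some keys. Nothing moved.

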